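# Clear the test-block chest and lever its heavy lid open

## Task

A steel test block has been left on the heavy lid of the storage chest: without picking it up, push it off the lid so that it stands wholly on the fixed deck next to the lid, on the side away from the robot. Then press the paddle end of the lever down until it meets the rubber buffer, so that the lever's other end raises the lid, and finish while still holding it down with the fingertips. Do not raise the lid by hand, do not lift the lever off its fulcrum, and leave the jar, the cup and the small white specimen mount alone.

Things in the scene. Friction and masses are not known exactly. Their poses are not given: they have to be found in the camera images.
- chest: Fixed unit; origin on the bench below the fulcrum bar. z up, x roughly away from the robot (turned up to 0.35 rad), y along the lever to the chest. In mm: cream chest x -55 to 160, y 97 to 205; lid over x -55 to 55, fixed deck over x 57 to 160. Fulcrum: bar 12 thick along x, 65 up, between posts 83 high at x 25 and -25. Base plate x -42 to 42, 6 thick, under the lever from y -245.
- lid: Heavy hinged steel plate 110 (x) by 130 (y) by 20 mm, 1.6 to 2.9 kg, no handle. Origin on its hinge, which runs along x at chest y 207, z 76 mm. Shut: level, top 86 mm above the bench, y 70 to 200 mm. Its free edge by the lever rises; tilt of its z axis from vertical is the opening: 0 shut, about 0.25 rad with the paddle on the buffer. Let go, it falls shut.
- lid_top (a point): Centre of the lid's top face.
- deck (a point): Centre of the top of the fixed grey plastic deck, 85 mm above the bench (1 mm below the shut lid's top, 2 mm gap between them). Free flat area 103 (x) by 125 mm (y), with a rim 6 mm high along its far edge and its two y edges, none towards the lid.
- block_center (a point): Centre (half-way up) of the steel test block, a plain disc 50 mm in diameter, 20 mm high, 0.30 kg; it stands flat on the lid at the start.
- lever: Loose steel lever resting over the fulcrum bar, kept there by lugs under it and the posts; origin on the bar's axis, frame parallel to the chest's at rest. Flat bar 36 mm wide, 8 thick. Its short end (80 mm) has a roller under the lid's free edge; its long end (195 mm) slopes up to the paddle. About 3 to 7 N down on the paddle moves it; force rises steeply at the buffer.
- lever_seat (a point): The point of the lever that lies on the fulcrum bar's axis.
- paddle (a point): Centre of the top face of the paddle, a flat square 50 by 50 mm, 8 mm thick at the long end of the lever, about 118 mm above the bench at rest and about 34 mm when on the buffer; it swings about the fulcrum bar and moves less than 10 mm sideways on the way.
- fulcrum (a point): Middle of the fulcrum bar's axis, 65 mm above the bench (fixed).
- buffer (a point): Centre of the top of the rubber buffer, 24 mm in diameter, 26 mm above the bench, under the paddle (fixed).
- mount: Bystander: white plastic specimen mount, a disc 32 mm in diameter, 22 mm high; origin at its underside.
- jar: Bystander: amber jar with lid, 48 mm in diameter, 62 mm high; origin at its underside.
- cup: Bystander: white cup, 56 mm in diameter, 50 mm high; origin at its underside.
There are look-alikes about, which are no part of the job. There is more than one size of the part that bears block_center; the job needs the largest.

How it is judged (in metres and radians):
On the way, in this order (a step that is already met when the one before it is completed fails the run):
1. the block stands wholly on the deck while the lid is still shut (x of block_center in the frame of chest between 0.08 and 0.137 m and y of block_center in the frame of chest between 0.095 and 0.18 m and z of block_center in the frame of chest between 0.09 and 0.1 m and angle between block_center's own z axis and vertical below 0.08 rad and angle between lid's own z axis and vertical below 0.04 rad), for 0.2 s.
2. the lever, pressed at its paddle by the fingers, has raised the lid (angle between lid's own z axis and vertical above 0.225 rad and contact force between the fingers and lever above 1 N), for 0.2 s.
At the end, for the whole second after the job is handed in: The fingers still press the lever (more than 1 N) and the lid is held still, open by more than 0.225 rad (paddle within about 8 mm of the buffer); the lever sits on its fulcrum (within 12 mm); the block stands flat and wholly on the fixed deck, its centre at chest x 80 to 137 mm, y 95 to 180 mm (all of step 2 and x of block_center in the frame of chest between 0.08 and 0.137 m and y of block_center in the frame of chest between 0.095 and 0.18 m and z of block_center in the frame of chest between 0.09 and 0.1 m and angle between block_center's own z axis and vertical below 0.08 rad and angular speed of lid below 0.15 rad/s and distance between lever_seat and fulcrum below 0.012 m); the arm keeps its last pose, push and grip.
It fails at once if the block is lifted (more than 12 mm above the lid's top) (z of block_center in the frame of chest above 0.108 m).
It fails at once if the lid is raised with the block still on it (angle between lid's own z axis and vertical above 0.06 rad and x of block_center in the frame of chest below 0.075 m).
It fails at once if the lid is raised by hand instead of with the lever (angle between lid's own z axis and vertical above 0.05 rad and contact force between any of the fingers, the arm and lid above 1 N).
It fails at once if the lever is lifted or knocked off its fulcrum (distance between lever_seat and fulcrum above 0.02 m).
It fails at once if the mount, the jar or the cup is moved by more than 25 mm or tipped (distance of any of mount, jar, cup from where it was at the start of the episode above 0.025 m or angle between any of mount, jar, cup's own z axis and vertical above 0.4 rad).
It also fails if it takes over 42 s, if anything falls off the work surface, if the arm or the gripper's body presses on something with over 40 N, if the wrist force passes 120 N, or if a joint passes its speed limit or range.

## Robot

A 6-joint arm with a two-finger parallel gripper is mounted at the origin on the work surface. World frame = base frame: x ahead of the robot, y to its left, z up, the work surface at z = 0. Lengths are in mm, angles in degrees, forces in N, time in s.
With the tool pointing down it reaches from about 300 to 850 mm from the base axis. Payload 4.2 kg.
Tool frame: the origin (TCP) lies midway between the tips of the shut fingers; the grasp point (between the pads) lies 19 mm behind it; z points along the fingers, x is the direction in which the jaws open and shut, and the axes are right-handed (so a half turn about z gives the same grasp; the last joint's range is limited). The gripper opens to 91 mm and grips with 3 to 60 N. Pads are 32 mm wide; open, the fingers measure 118 mm over their backs; the gripper's body (76 mm by 178 mm) begins 60 mm behind the grasp point.
Start: joints at [-75.917, 18.312, 89.639, -0, 72.044, -1.146], TCP at [151.044, -554.823, 213.976] pointing down, gripper open.
Joint ranges: [-177.97, 177.97], [-48.28, 115.42], [12.27, 149.76], [-77.06, 257.06], [2.81, 150.46], [-146.56, 146.56]. Speed limits (degrees/s): [147.25, 147.25, 180, 180, 180, 180].

## Interface

Orientations are given as [roll, pitch, yaw] about the fixed x, y, z axes, in that order (R = Rz(yaw) Ry(pitch) Rx(roll)).
In Python, from workcell import env gives the robot as it stands. The module is installed in compiled form; this text tells all that it offers.
- The arm moves only by the tool drive_tool, never from a script. Its argument "series" is a list of rows, each a list of 3 entries, a list of its own where there are three numbers: the closure, from 0 (fully open) to 1 (shut), then the shift along the tool's x, y, z in mm, then the turn, a rotation vector about the tool's x, y, z in rad. In form: [[gripper, [dx, dy, dz], [rx, ry, rz]], ...]. A call has exactly 5 rows; each row is the pose to reach, as a shift and turn from the pose commanded when the call began, along the tool's axes at that moment; what a row does not reach only later rows make up. A row lasts 1/10 s, in which the tool goes at most 50 mm and 8.59 degrees, less where a joint would pass 70% of its speed; a pose out of reach is approached as far as the arm can. A call with a gripper value outside its range is refused whole. The fingers move at their own pace and stop on an object; "squeeze" is the grip in N (left out, the last holds). Time passes only in rows, so rows that repeat a pose let the fingers close, or fill a call up. It gives the time, the measured TCP pose, the force and the opening at its end, in the units of the state.
- env.state(): the state, without advancing time (a new reading comes with each control period).
- env.grab_frame(name): name is "scene" or "side" or "wrist"; returns a dict with "image" (384x512x3 uint8, red, green, blue), "K" (3x3 intrinsics, pixels), "origin" and "orientation" of the camera in the world. Camera axes: x right, y down, z forward; pixel columns grow to the right and rows downward; lengths in mm; the calibration is good to about 2 mm. A picture is of the moment at which its call begins. There is no depth.
- env.job_done(): hands the job in, once; it reports no verdict.
The state is a dict: "time_s": time; "qpos": joint angles; "qvel": joint speeds; "effort": joint torques, N m; "ee_pos": TCP position; "ee_rot": TCP orientation; "force": force on the tool from outside, world axes, zero at the start; "torque": the same for the moment, N m; "gripper_width": finger opening in mm.
Only numpy, scipy, OpenCV 4.12 (cv2) and the standard library are available. Lean on these libraries where they do the work, as an engineer would, in place of code of your own. Each camera call takes 0.05 s, during which the arm holds its last target.

## Working session

There is one attempt and no reset: what is moved stays moved. The work goes in short steps, Python scripts to look and compute and a tool call to move; the robot and the scene stay as the last step left them, time stands still between calls to the robot, and variables do not carry over. Pictures are saved under pics/ and viewed, and the job is handed in when it is done.

Besides the shell and the picture viewer there is one more tool, called after "Call:" as name(argument=value, ...), one argument or row to a line, values as JSON. drive_tool: Moves the arm, as the interface text tells. Its arguments: {"type":"object","properties":{"series":{"type":"array","items":{"type":"array"}},"squeeze":{"type":"number"}},"required":["series"]}

```bash
mkdir -p pics; cat > h.py <<'E'
import numpy as np, cv2
from workcell import env
from scipy.spatial.transform import Rotation as Rn
def grab(n,f):
    d=env.grab_frame(n); cv2.imwrite('pics/'+f,d['image'][:,:,::-1]); np.savez('pics/'+f+'.npz',**{k:np.array(d[k]) for k in d}); return d
def load(f): return np.load('pics/'+f+'.npz')
def RR(o):
    o=np.array(o,float)
    if o.shape==(3,3): return o
    if o.size==3: return Rn.from_euler('xyz',o,degrees=True).as_matrix()
    raise ValueError(o)
def ray(d,u,v):
    r=RR(d['orientation'])@np.linalg.inv(d['K'])@np.array([u,v,1.]); return np.array(d['origin']),r/np.linalg.norm(r)
def plane(d,u,v,z):
    o,r=ray(d,u,v); return o+r*(z-o[2])/r[2]
def proj(d,p):
    c=d['K']@(RR(d['orientation']).T@(np.array(p,float)-d['origin'])); return c[:2]/c[2]
E
python3 - <<'E'
from h import *
for n in['scene','side','wrist']:
    d=grab(n,n+'0.png'); print(n,d['K'].tolist(),d['origin'],d['orientation'])
print(env.state())
E
```

```text
scene [[499.68877111393846, 0.0, 258.23598808485707], [0.0, 499.68877111393846, 196.66430728408972], [0.0, 0.0, 1.0]] [1119.02112761 -603.66839123  783.8207582 ] [-129.68278522   -0.80413577   44.67131641]
side [[410.8661384638528, 0.0, 257.2113632850956], [0.0, 410.8661384638528, 184.87198195846454], [0.0, 0.0, 1.0]] [287.48926846 450.74341882 681.318105  ] [-137.41671706   -0.68857493 -145.87438231]
wrist [[284.54852155036724, 0.0, 253.19411460042278], [0.0, 284.54852155036724, 189.40017982404072], [0.0, 0.0, 1.0]] [ 228.609504   -534.25262755  384.32141522] [ 1.63630048e+02  7.00596365e-02 -7.48127776e+01]
{'time_s': 0.15, 'qpos': array([-7.59174999e+01,  1.83418157e+01,  8.96903351e+01,  1.32189220e-03,
        7.20427843e+01, -1.14465567e+00]), 'qvel': array([ 0.02510712, -0.16039175, -0.26918052, -0.08097447, -0.05721347,
        0.05336886]), 'effort': array([-2.36225094e-05, -4.12773335e+01, -2.32154793e+01,  7.26979366e-02,
        4.33892745e-02, -9.77580385e-05]), 'ee_pos': array([ 150.95041903, -554.44322911,  213.32766081]), 'ee_rot': array([-1.79997246e+02,  7.48949572e-02, -7.47732508e+01]), 'force': array([ 0.10622569, -0.86579152,  0.21233638]), 'torque': array([ 0.00206155,  0.00310419, -0.00083376]), 'gripper_width': 91.02974168458566}
```

View pics/scene0.png

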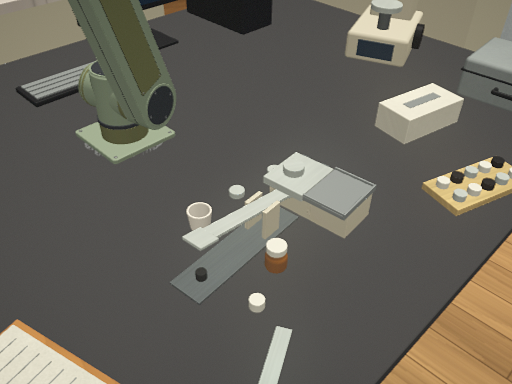

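View pics/side0.png

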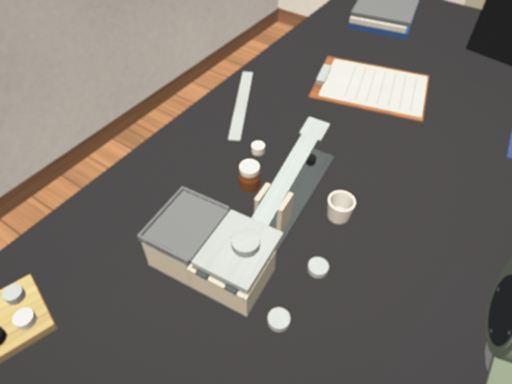

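View pics/wrist0.png

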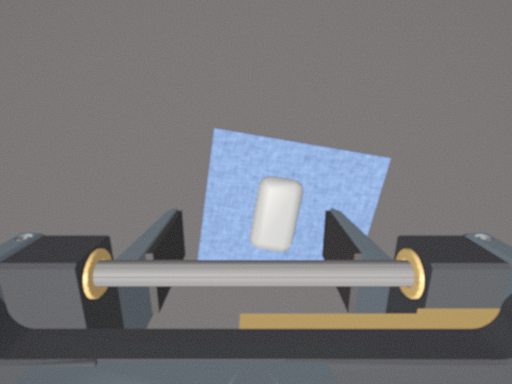

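```bash
python3 - <<'E'
import cv2
a=cv2.imread('pics/scene0.png')[140:320,160:400]; cv2.imwrite('pics/sc_c.png',cv2.resize(a,None,fx=3.3,fy=3.3,interpolation=cv2.INTER_CUBIC))
a=cv2.imread('pics/side0.png')[100:340,130:370]; cv2.imwrite('pics/si_c.png',cv2.resize(a,None,fx=2.5,fy=2.5,interpolation=cv2.INTER_CUBIC))
E
```

```text
(no output)
```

View pics/sc_c.png

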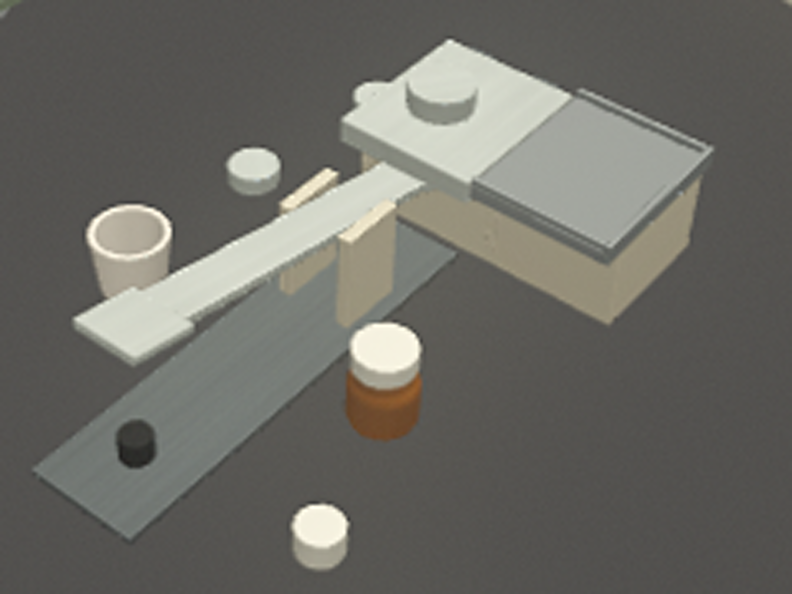

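View pics/si_c.png

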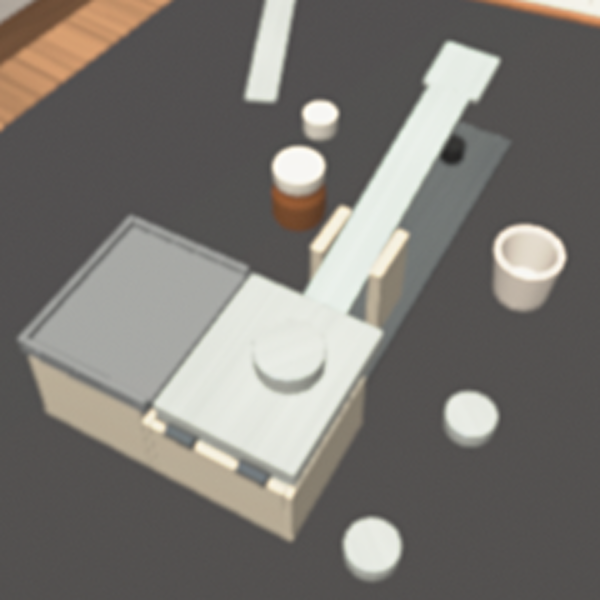

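```bash
cat >> h.py <<'E'
def fit(L,W):
    L=np.array(L,float);W=np.array(W,float);lc=L.mean(0);wc=W.mean(0);a=L-lc;b=W-wc
    th=np.arctan2((a[:,0]*b[:,1]-a[:,1]*b[:,0]).sum(),(a*b).sum());R=np.array([[np.cos(th),-np.sin(th)],[np.sin(th),np.cos(th)]])
    t=wc-R@lc; return th,t,R,W-(L@R.T+t)
E
python3 - <<'E'
from h import *
sc=load('scene0.png');si=load('side0.png')
S=lambda u,v:(160+u/3.3,140+v/3.3)
T=lambda u,v:(130+u/2.5,100+v/2.5)
obs=[(sc,S(342,124),86,(-55,70)),(sc,S(470,186),86,(55,70)),(sc,S(450,40),86,(-55,200)),(sc,S(572,97),86,(55,200)),
(sc,S(35,470),6,(-42,-245)),(sc,S(130,540),6,(42,-245)),
(si,T(382,333),86,(-55,70)),(si,T(252,275),86,(55,70)),(si,T(158,410),86,(55,200)),(si,T(296,472),86,(-55,200)),(si,T(511,141),6,(-42,-245))]
W=[plane(d,*p,z)[:2] for d,p,z,l in obs];L=[o[3] for o in obs]
for sel in[slice(0,6),slice(6,11),slice(0,11)]:
    th,t,R,res=fit(L[sel],W[sel]);print(th,np.degrees(th),t);print(res.round(1).tolist())
for n,d,p,z in[('blk',sc,S(441,92),106),('blk',si,T(289,346),106),('pad',sc,S(134,323),118),('pad',si,T(463,68),118),('buf',sc,S(137,430),26),('jar',sc,S(385,350),62),('jar',si,T(299,172),62),('cup',sc,S(130,235),50),('cup',si,T(529,252),50),('mount',sc,S(320,525),22),('mount',si,T(320,110),22),('d1',sc,S(254,165),20),('d1',si,T(471,413),20)]:
    w=plane(d,*p,z)[:2];print(n,w.round(1),'chest',(R.T@(w-t)).round(1))
np.savez('chest.npz',th=th,t=t)
E
```

```text
0.09294709214939668 5.3254760981739775 [553.14196499  -3.18834663]
[[3.2, -2.4], [0.3, -0.2], [-0.1, -0.7], [-1.9, -2.1], [0.3, 3.2], [-1.9, 2.2]]
0.1052494799783047 6.030350998703518 [546.04202474  -1.61407444]
[[1.7, 2.2], [-0.1, 0.6], [-4.0, 0.1], [3.3, -3.2], [-0.9, 0.2]]
0.10038716239939696 5.751760722779837 [549.82057571  -2.5013552 ]
[[7.0, -2.6], [4.2, -1.2], [4.6, -0.9], [3.0, -3.1], [1.8, 2.7], [-0.3, 1.0], [-2.4, 2.8], [-4.3, 1.8], [-8.8, 1.1], [-1.4, -2.6], [-3.4, 1.0]]
blk [535.5 115.3] chest [ -2.4 118.6]
blk [525.4 122.6] chest [-11.8 126.9]
pad [ 571.1 -191.3] chest [   2.2 -190. ]
pad [ 564.4 -191.5] chest [  -4.4 -189.5]
buf [ 567.7 -193.3] chest [  -1.3 -191.6]
jar [650.6 -62.4] chest [ 94.3 -69.7]
jar [639.9 -53.8] chest [ 84.5 -60. ]
cup [448.8 -96.6] chest [-110.   -83.5]
cup [442.  -94.9] chest [-116.5  -81.1]
mount [ 695.3 -163.3] chest [ 128.6 -174.5]
mount [ 694.  -166.6] chest [ 127.  -177.8]
d1 [425.4  39.7] chest [-119.6   54.4]
d1 [414.9  46.1] chest [-129.4   61.8]
```

```bash
cat >> h.py <<'E'
def c2w(x,y):
    c=np.load('chest.npz');th=float(c['th']);R=np.array([[np.cos(th),-np.sin(th)],[np.sin(th),np.cos(th)]]);return R@[x,y]+c['t']
def w2c(p):
    c=np.load('chest.npz');th=float(c['th']);R=np.array([[np.cos(th),-np.sin(th)],[np.sin(th),np.cos(th)]]);return R.T@(np.array(p)[:2]-c['t'])
def delta(cp,co,tp,to):
    A=Rn.from_euler('xyz',co,degrees=True);B=Rn.from_euler('xyz',to,degrees=True)
    return A.inv().apply(np.array(tp,float)-cp).round(1),(A.inv()*B).as_rotvec().round(4)
E
python3 - <<'E'
from h import *
p=c2w(-80,123);print(p)
print(delta([151.044,-554.823,213.976],[180,0,-74.77],[*p,200],[180,0,-84.25]))
E
```

```text
[457.89644819 111.8619028 ]
(array([-562.7, -471.2,   14. ]), array([ 0.    , -0.    ,  0.1655]))
```

Call:
drive_tool(
  series=[
    [0.6, [-37, -31, 0], [0, 0, 0]],
    [0.6, [-74, -62, 0], [0, 0, 0]],
    [0.6, [-111, -93, 0], [0, 0, 0]],
    [0.6, [-148, -124, 0], [0, 0, 0]],
    [0.6, [-185, -155, 0], [0, 0, 0]],
  ],
)

```text
time_s: 0.65
ee_pos: [252.3, -333.7, 213.7]
ee_rot: [-180.0, 0.0, -74.8]
force: [0.8, 0.5, 0.5]
gripper_width: 54.0
```

Call:
drive_tool(
  series=[
    [0.6, [-37, -31, 0], [0, 0, 0]],
    [0.6, [-74, -62, 0], [0, 0, 0]],
    [0.6, [-111, -93, 0], [0, 0, 0]],
    [0.6, [-148, -124, 0], [0, 0, 0]],
    [0.6, [-185, -155, 0], [0, 0, 0]],
  ],
)

```text
time_s: 1.15
ee_pos: [353.2, -114.5, 214.0]
ee_rot: [-180.0, -0.0, -74.8]
force: [2.0, -0.9, 0.3]
gripper_width: 36.9
```

Call:
drive_tool(
  series=[
    [0.6, [-38, -32, 2], [0, 0, 0.033]],
    [0.6, [-77, -64, 5], [0, 0, 0.066]],
    [0.6, [-115, -96, 8], [0, 0, 0.1]],
    [0.6, [-154, -128, 11], [0, 0, 0.133]],
    [0.6, [-193, -161, 14], [0, 0, 0.1655]],
  ],
)

```text
time_s: 1.65
ee_pos: [457.0, 112.5, 199.9]
ee_rot: [-180.0, -0.0, -84.3]
force: [1.8, -0.4, 0.3]
gripper_width: 36.4
```

Call:
drive_tool(
  series=[
    [0.6, [0, 0, 0], [0, 0, 0]],
    [0.6, [0, 0, 0], [0, 0, 0]],
    [0.6, [0, 0, 0], [0, 0, 0]],
    [0.6, [0, 0, 0], [0, 0, 0]],
    [0.6, [0, 0, 0], [0, 0, 0]],
  ],
)

```text
time_s: 2.15
ee_pos: [456.5, 109.1, 200.3]
ee_rot: [-180.0, -0.0, -84.4]
force: [-0.3, -0.4, 0.3]
gripper_width: 36.6
```

```bash
python3 - <<'E'
from h import *
for n in['wrist','scene','side']: d=grab(n,n+'1.png')
s=env.state();print(s['time_s'],s['ee_pos'],s['ee_rot'],s['gripper_width'],s['force'])
E
```

```text
2.3 [456.68155117 109.61009321 200.25142644] [-1.79978286e+02 -2.07443993e-03 -8.43265783e+01] 36.465108916719664 [-0.26078254  0.28062709  1.11941549]
```

View pics/wrist1.png

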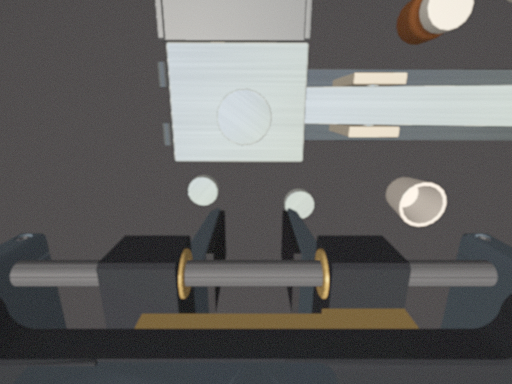

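View pics/side1.png

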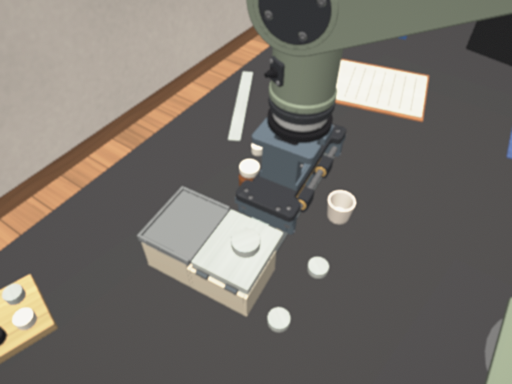

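```bash
python3 - <<'E'
from h import *
d=load('wrist1.png');im=cv2.imread('pics/wrist1.png')
cv2.imwrite('pics/w1c.png',cv2.resize(im[30:170,150:320],None,fx=4,fy=4,interpolation=cv2.INTER_CUBIC))
print(d['origin'],d['orientation'])
P=[((168,42),(55,200)),((307,42),(55,70)),((304,160),(-55,70)),((175,160),(-55,200))]
W=[plane(d,*p,86)[:2] for p,l in P];th,t,R,res=fit([l for p,l in P],W);print(np.degrees(th),t,res.round(1).tolist())
w=plane(d,244.5,116.5,106)[:2];print('blk',w,R.T@(w-t), 'old frame',w2c(w))
E
```

```text
[536.44113387 116.40400214 371.44873372] [ 1.63652143e+02 -3.17468253e-02 -8.44080751e+01]
5.668672178209222 [549.93153323  -3.9516379 ] [[-0.6, -1.9], [-1.1, 1.9], [0.8, -0.5], [0.9, 0.4]]
blk [526.56565887 123.18826154] [-10.69328076 128.82613036] old frame [-10.54139641 127.38740078]
```

View pics/w1c.png

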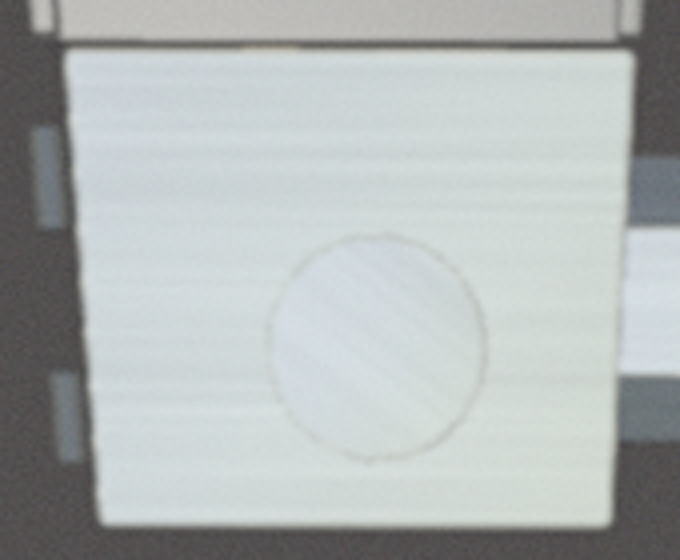

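Call:
drive_tool(
  series=[
    [0.6, [-6, 0, 25], [0, 0, 0]],
    [0.6, [-7, 0, 50], [0, 0, 0]],
    [0.6, [-7, 0, 75], [0, 0, 0]],
    [0.6, [-7, 0, 95], [0, 0, 0]],
    [0.6, [-7, 0, 107], [0, 0, 0]],
  ],
)

```text
time_s: 2.8
ee_pos: [455.1, 116.8, 91.6]
ee_rot: [179.9, -0.0, -84.3]
force: [0.4, -0.1, 0.3]
gripper_width: 36.3
```

Call:
drive_tool(
  series=[
    [0.6, [0, -5, 0], [0, 0, 0]],
    [0.6, [0, -10, 0], [0, 0, 0]],
    [0.6, [0, -15, 0], [0, 0, 0]],
    [0.6, [0, -20, 0], [0, 0, 0]],
    [0.6, [0, -25, 0], [0, 0, 0]],
  ],
)

```text
time_s: 3.3
ee_pos: [481.9, 119.9, 93.7]
ee_rot: [-179.9, 0.0, -84.3]
force: [0.2, 0.9, -0.3]
gripper_width: 36.3
```

```bash
python3 - <<'E'
from h import *
for n in['wrist','side']: d=grab(n,n+'2.png')
s=env.state();print(s['time_s'],s['ee_pos'],w2c(s['ee_pos']),s['ee_rot'],s['gripper_width'],s['force'])
E
```

```text
3.4 [482.04585585 119.93911647  93.40509546] [-55.16268666 128.61632771] [-1.79918132e+02  5.22543469e-03 -8.42585804e+01] 36.64028437343927 [-0.6695773  -0.20372519 -0.89896459]
```

View pics/wrist2.png

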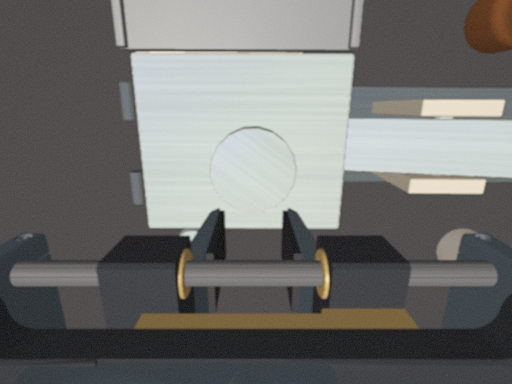

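View pics/side2.png

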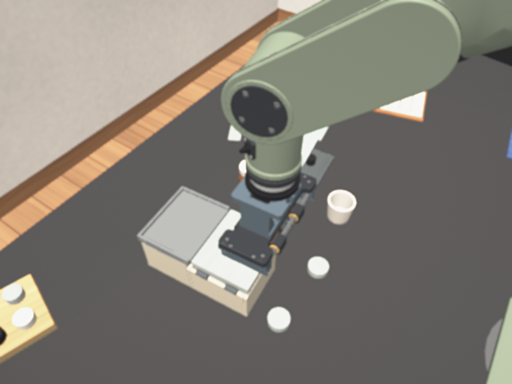

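Call:
drive_tool(
  series=[
    [0.6, [0, -8, 0], [0, 0, 0]],
    [0.6, [0, -16, 0], [0, 0, 0]],
    [0.6, [0, -24, 0], [0, 0, 0]],
    [0.6, [0, -32, 0], [0, 0, 0]],
    [0.6, [0, -40, 0], [0, 0, 0]],
  ],
)

```text
time_s: 3.9
ee_pos: [521.1, 123.8, 92.9]
ee_rot: [180.0, -0.0, -84.3]
force: [-2.4, 0.4, 1.3]
gripper_width: 36.6
```

Call:
drive_tool(
  series=[
    [0.6, [0, -8, 0], [0, 0, 0]],
    [0.6, [0, -16, 0], [0, 0, 0]],
    [0.6, [0, -24, 0], [0, 0, 0]],
    [0.6, [0, -32, 0], [0, 0, 0]],
    [0.6, [0, -40, 0], [0, 0, 0]],
  ],
)

```text
time_s: 4.4
ee_pos: [561.1, 127.8, 93.1]
ee_rot: [180.0, -0.0, -84.3]
force: [-3.2, -0.1, 1.0]
gripper_width: 36.6
```

```bash
python3 - <<'E'
from h import *
for n in['wrist','scene']: d=grab(n,n+'3.png')
s=env.state();print(s['time_s'],s['ee_pos'],w2c(s['ee_pos']),s['ee_rot'],s['gripper_width'],s['force'])
E
```

```text
4.5 [562.50219324 127.99450149  93.07182384] [ 25.6958881 128.5679329] [-1.79848164e+02  7.74369348e-04 -8.42599605e+01] 36.39368545291697 [-0.78310708 -0.08773754  0.04415943]
```

View pics/wrist3.png

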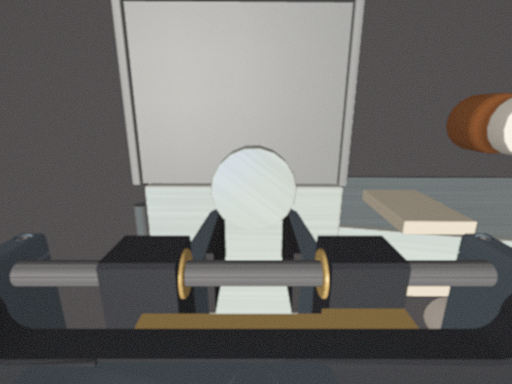

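View pics/scene3.png

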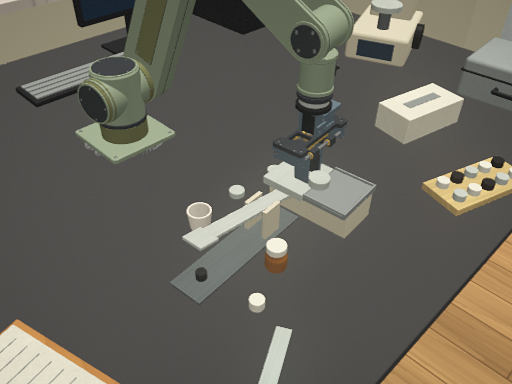

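```bash
python3 - <<'E'
from h import *
d=load('wrist3.png');print(w2c(plane(d,254,189,106)))
P=[((131,186),(57,200)),((350,186),(57,70))]
print([w2c(plane(d,*p,85)) for p in [(134,185),(349,185)]])
E
```

```text
[ 58.47036107 127.40165886]
[array([ 55.12951148, 205.71617253]), array([54.99320654, 65.25804197])]
```

Call:
drive_tool(
  series=[
    [0.6, [0, -7, 0], [0, 0, 0]],
    [0.6, [0, -14, 0], [0, 0, 0]],
    [0.6, [0, -21, 0], [0, 0, 0]],
    [0.6, [0, -28, 0], [0, 0, 0]],
    [0.6, [0, -34, 0], [0, 0, 0]],
  ],
)

```text
time_s: 5.0
ee_pos: [595.0, 131.2, 93.0]
ee_rot: [-180.0, -0.0, -84.3]
force: [-0.9, -0.4, 0.9]
gripper_width: 36.6
```

Call:
drive_tool(
  series=[
    [0.6, [0, -5, 0], [0, 0, 0]],
    [0.6, [0, -10, 0], [0, 0, 0]],
    [0.6, [0, -14, 0], [0, 0, 0]],
    [0.6, [0, -17, 0], [0, 0, 0]],
    [0.6, [0, -17, 0], [0, 0, 0]],
  ],
)

```text
time_s: 5.5
ee_pos: [611.9, 132.9, 93.1]
ee_rot: [-179.9, -0.0, -84.3]
force: [0.4, 0.1, -0.2]
gripper_width: 36.9
```

Call:
drive_tool(
  series=[
    [0.6, [0, 8, 0], [0, 0, 0]],
    [0.6, [0, 20, 0], [0, 0, 0]],
    [0.6, [0, 30, -15], [0, 0, 0]],
    [0.6, [0, 35, -45], [0, 0, 0]],
    [0.6, [0, 40, -90], [0, 0, 0]],
  ],
)

```text
time_s: 6.0
ee_pos: [568.8, 128.5, 183.1]
ee_rot: [179.7, -0.0, -84.2]
force: [-0.5, 0.6, 0.7]
gripper_width: 36.4
```

```bash
python3 - <<'E'
from h import *
for n in['wrist','scene','side']: d=grab(n,n+'4.png')
s=env.state();print(s['time_s'],s['ee_pos'],w2c(s['ee_pos']),s['ee_rot'],s['gripper_width'],s['force'])
E
```

```text
6.15 [572.70419082 129.26890305 187.98148054] [ 35.97424189 128.81348812] [-1.79477027e+02  4.86098951e-02 -8.42449526e+01] 36.60507667954255 [ 0.13219405 -0.64980785 -0.23770034]
```

View pics/wrist4.png

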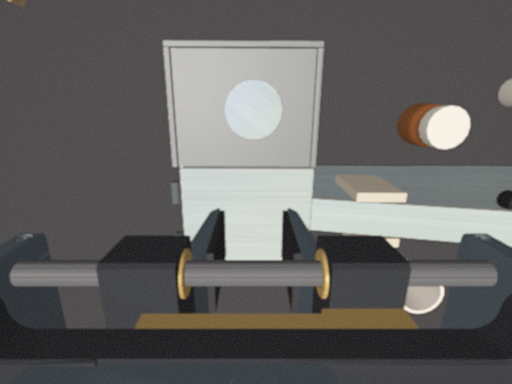

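View pics/scene4.png

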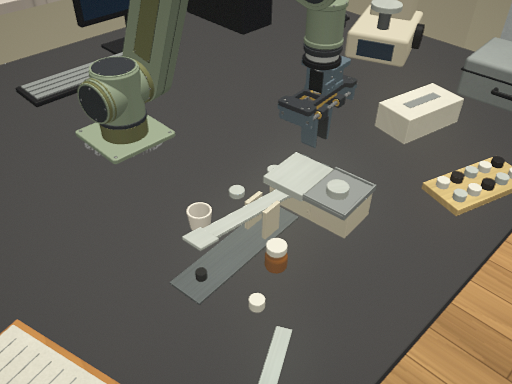

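```bash
python3 - <<'E'
from h import *
d=load('wrist4.png');print('blk',w2c(plane(d,253.5,109.5,105)))
print('far/near deck edge x',w2c(plane(d,248,167,85)),w2c(plane(d,248,46,91)))
d=load('scene4.png');print('blk sc',w2c(plane(d,338,186,105)))
p=c2w(0,-191);print(p,delta([572.2,128.9,183.5],[180,0,-84.25],[*p,160],[180,0,-84.25]))
E
```

```text
blk [109.03408356 127.38198699]
far/near deck edge x [ 55.37776713 132.65921673] [160.02765183 131.94269491]
blk sc [110.64561157 128.02442688]
[ 568.96233544 -192.53975404] (array([319.5,  35.4,  23.5]), array([0., 0., 0.]))
```

Call:
drive_tool(
  series=[
    [1, [40, 4, 0], [0, 0, 0]],
    [1, [80, 8, 0], [0, 0, 0]],
    [1, [120, 13, 0], [0, 0, 0]],
    [1, [160, 18, 0], [0, 0, 0]],
    [1, [200, 22, 0], [0, 0, 0]],
  ],
)

```text
time_s: 6.65
ee_pos: [568.3, -73.6, 182.7]
ee_rot: [179.9, 0.0, -84.2]
force: [0.6, 0.1, -0.1]
gripper_width: 1.1
```

Call:
drive_tool(
  series=[
    [1, [40, 4, 0], [0, 0, 0]],
    [1, [80, 8, 0], [0, 0, 0]],
    [1, [110, 12, 0], [0, 0, 0]],
    [1, [120, 13, 5], [0, 0, 0]],
    [1, [120, 13, 5], [0, 0, 0]],
  ],
)

```text
time_s: 7.15
ee_pos: [567.5, -193.5, 176.8]
ee_rot: [179.9, 0.1, -84.4]
force: [-0.4, 0.6, -0.5]
gripper_width: 0.6
```

```bash
python3 - <<'E'
from h import *
for n in['wrist','scene','side']: d=grab(n,n+'5.png')
s=env.state();print(s['time_s'],s['ee_pos'],w2c(s['ee_pos']),s['ee_rot'],s['gripper_width'],s['force'])
E
```

```text
7.3 [ 568.44191574 -191.49072531  177.84846638] [  -0.41266738 -189.90409692] [ 1.79965626e+02  5.51684200e-02 -8.41883040e+01] 0.568100614001907 [ 0.04063499 -0.10258367 -0.18983941]
```

View pics/wrist5.png

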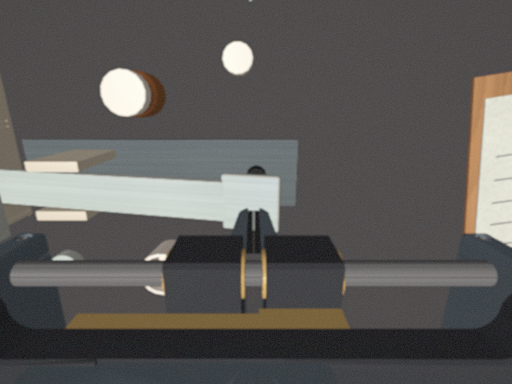

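View pics/scene5.png

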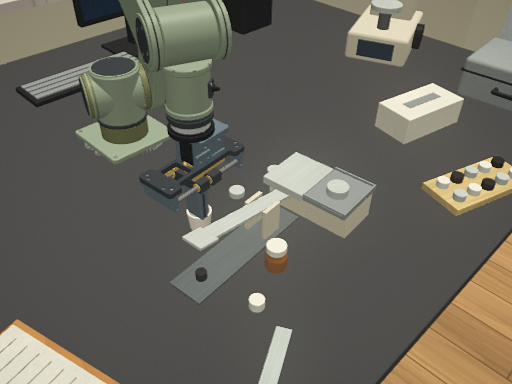

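View pics/side5.png

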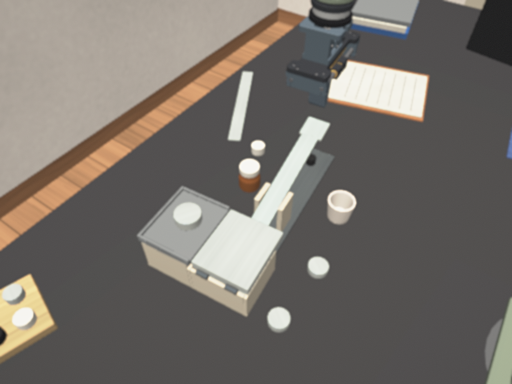

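```bash
python3 - <<'E'
from h import *
d=load('wrist5.png')
for p,z in [((224,175),113),((279,177),123),((222,224),113),((280,228),123)]: print(w2c(plane(d,*p,z)))
E
```

```text
[  22.45107868 -167.72440992]
[  23.07381542 -213.46577754]
[ -22.47940597 -164.49595085]
[ -21.98962658 -215.3500501 ]
```

Call:
drive_tool(
  series=[
    [1, [0, 0, 15], [0, 0, 0]],
    [1, [0, 0, 30], [0, 0, 0]],
    [1, [0, 0, 42], [0, 0, 0]],
    [1, [0, 0, 50], [0, 0, 0]],
    [1, [0, 0, 55], [0, 0, 0]],
  ],
)

```text
time_s: 7.8
ee_pos: [568.6, -192.3, 122.4]
ee_rot: [180.0, 0.0, -84.2]
force: [-0.4, 0.0, 0.2]
gripper_width: 0.4
```

Call:
drive_tool(
  series=[
    [1, [0, 0, 5], [0, 0, 0]],
    [1, [0, 0, 10], [0, 0, 0]],
    [1, [0, 0, 16], [0, 0, 0]],
    [1, [0, 0, 22], [0, 0, 0]],
    [1, [0, 0, 28], [0, 0, 0]],
  ],
)

```text
time_s: 8.3
ee_pos: [569.3, -193.5, 95.1]
ee_rot: [-179.9, -0.1, -84.3]
force: [0.8, -1.6, 3.5]
gripper_width: 0.6
```

```bash
python3 - <<'E'
from h import *
d=grab('scene','scene6.png')
s=env.state();print(s['time_s'],s['ee_pos'],w2c(s['ee_pos']),s['ee_rot'],s['gripper_width'],s['force'])
E
```

```text
8.35 [ 568.59987522 -193.02699221   93.85850278] [  -0.40946574 -191.44845986] [ 1.79979927e+02  1.64960490e-02 -8.42701070e+01] 0.33280909828781546 [ 1.56685528 -1.43930509  2.47991439]
```

View pics/scene6.png

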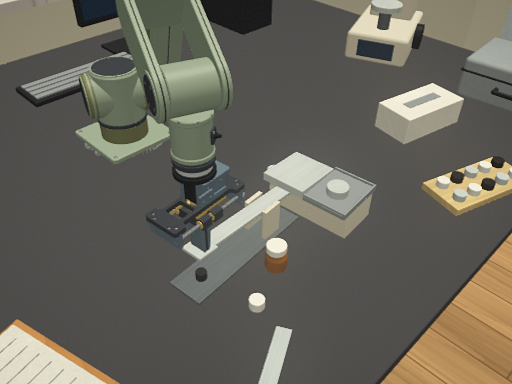

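Call:
drive_tool(
  series=[
    [1, [0, 0, 6], [0, 0, 0]],
    [1, [0, 0, 12], [0, 0, 0]],
    [1, [0, 0, 18], [0, 0, 0]],
    [1, [1, 0, 24], [0, 0, 0]],
    [1, [1, 0, 30], [0, 0, 0]],
  ],
)

```text
time_s: 8.85
ee_pos: [568.6, -193.4, 64.4]
ee_rot: [180.0, 0.1, -84.3]
force: [1.0, 0.7, 3.6]
gripper_width: 0.7
```

Call:
drive_tool(
  series=[
    [1, [0, 0, 6], [0, 0, 0]],
    [1, [0, 0, 11], [0, 0, 0]],
    [1, [0, 0, 16], [0, 0, 0]],
    [1, [0, 0, 20], [0, 0, 0]],
    [1, [0, 0, 24], [0, 0, 0]],
  ],
)

```text
time_s: 9.35
ee_pos: [568.7, -193.8, 40.7]
ee_rot: [180.0, 0.0, -84.2]
force: [-0.7, 2.5, 4.4]
gripper_width: 0.7
```

Call:
drive_tool(
  series=[
    [1, [0, 0, 2], [0, 0, 0]],
    [1, [0, 0, 4], [0, 0, 0]],
    [1, [0, 0, 5], [0, 0, 0]],
    [1, [0, 0, 6], [0, 0, 0]],
    [1, [0, 0, 6], [0, 0, 0]],
  ],
)

```text
time_s: 9.85
ee_pos: [568.8, -193.9, 37.9]
ee_rot: [-179.9, -0.0, -84.3]
force: [-5.8, 4.3, 21.4]
gripper_width: 0.1
```

```bash
python3 - <<'E'
from h import *
for n in['scene','side']: d=grab(n,n+'7.png')
s=env.state();print(s['time_s'],s['ee_pos'],w2c(s['ee_pos']),s['ee_rot'],s['gripper_width'],s['force'])
a=cv2.imread('pics/scene7.png')[140:320,160:400]; cv2.imwrite('pics/sc7.png',cv2.resize(a,None,fx=3.3,fy=3.3,interpolation=cv2.INTER_CUBIC))
E
```

```text
9.95 [ 568.81390967 -193.86495675   37.93654526] [  -0.28048852 -192.30365587] [-1.79944023e+02 -1.09920356e-02 -8.42589693e+01] 0.599043349728855 [-5.84204811  4.23168884 20.68357011]
```

View pics/sc7.png

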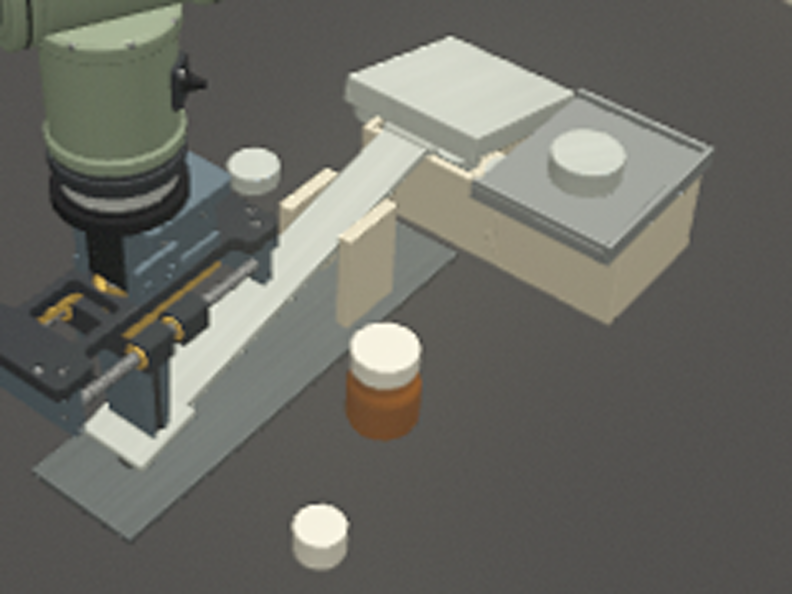

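View pics/side7.png

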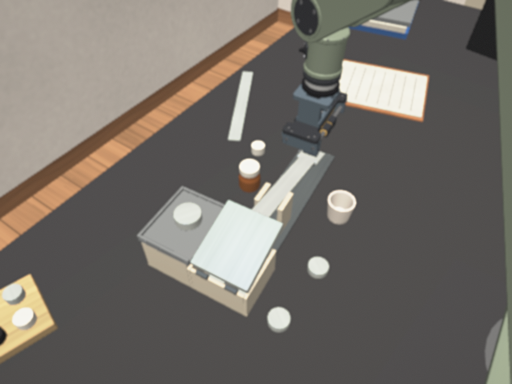

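```bash
python3 - <<'E'
from h import *
d0=load('scene0.png');d=load('scene7.png')
nx=c2w(1,0)-c2w(0,0)
for dd,x,u,v in[(d0,55,470,186),(d,55,475,138),(d0,-55,342,124),(d,-55,348,77)]:
    o,r=ray(dd,160+u/3.3,140+v/3.3);t=(x-w2c(o)[0])/(r[:2]@nx);p=o+r*t;y=w2c(p)[1]
    print(w2c(p),p[2],np.arctan2(p[2]-76,207-y)-np.arctan2(10,137))
d=load('side7.png');dw=d
print(w2c(plane(d,187.5,215,105)))
for ang in(.2,.225,.25,.27):
  P=[]
  for x in(-55,55):
    y=207-137*np.cos(ang)+10*np.sin(ang);z=76+137*np.sin(ang)+10*np.cos(ang)
    P.append(((proj(load('scene7.png'),[*c2w(x,y),z])-[160,140])*3.3).round())
  print(ang,P)
s=env.state();print(s['time_s'],s['ee_pos'],s['force'])
E
```

```text
[55.         74.85323675] 79.73282810855119 -0.04462339576329774
[55.         75.60118187] 120.1055806672008 0.25098134365329194
[-55.          75.42717969] 77.53848484553271 -0.06117098368142642
[-55.          80.82417954] 115.25855086018407 0.22878339453833824
[103.96999609 132.19952612]
0.2 [array([342.,  84.]), array([473., 147.])]
0.225 [array([343.,  79.]), array([475., 142.])]
0.25 [array([344.,  75.]), array([476., 138.])]
0.27 [array([345.,  71.]), array([477., 134.])]
9.95 [ 568.81390967 -193.86495675   37.93654526] [-5.84204811  4.23168884 20.68357011]
```

Call:
drive_tool(
  series=[
    [1, [0, 0, 0], [0, 0, 0]],
    [1, [0, 0, 0], [0, 0, 0]],
    [1, [0, 0, 0], [0, 0, 0]],
    [1, [0, 0, 0], [0, 0, 0]],
    [1, [0, 0, 0], [0, 0, 0]],
  ],
)

```text
time_s: 10.45
ee_pos: [568.8, -193.9, 37.9]
ee_rot: [-179.9, -0.0, -84.3]
force: [-4.7, 3.9, 20.8]
gripper_width: 0.7
```

```bash
python3 - <<'E'
from h import *
s=env.state();print(s['time_s'],s['ee_pos'],s['force'])
print(env.job_done())
E
```

```text
10.45 [ 568.82155342 -193.86382024   37.93149253] [-4.68337585  3.86033975 20.83250753]
the job is handed in; nothing more can be done
None
```

I pushed the 50 mm block off the lid onto the deck with half-open fingers, without lifting it. I then pressed the paddle down onto the buffer with shut fingers and handed the job in at 10.45 s while still holding it there.

**Last checks:**
- **Block:** it stands flat on the deck. The wrist and scene views, taken after the push, put it at about chest x 109–111, y 127–128 mm. The side view, taken with the lid open, gave x 104, y 132 mm. All are inside the limits.
- **Press:** about 21 N upward on the fingertips, steady over the last 0.5 s. The fingertip reads z 37.9 mm, which is 4 mm above the paddle's stated height on the buffer. I put that down to the fingers meeting the tilted paddle on an edge, but did not check it.
- **Lid:** open by about 0.25 rad judged from one front corner and 0.23 rad from the other. The same method read 0.04–0.06 rad too low with the lid shut, so the true opening is probably a little larger.
- **Other things:** the lever sits between its posts, and the jar, cup and mount look unmoved.

**Disagreement:** the scene and side cameras differed by up to about 10 mm on the chest position and the objects. I set the push by the wrist view instead.

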